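# Slide a carton home under a low bench riser

## Robot

A 6-joint arm with a two-finger parallel gripper is mounted at the origin on a cart in front of the work surface, level with it; the furniture and walls round the work are solid. World frame = base frame: x ahead of the robot, y to its left, z up, the work surface at z = 0. Lengths are in m, angles in rad, forces in N, time in s.
With the tool pointing down it reaches from about 0.3 to 0.775 m from the base axis. Payload 14.6 kg.
Tool frame: the origin (TCP) lies between the finger pads; the fingertips stand ctrl.tip_extent ahead of it and the grasp point (between the pads) lies 3 mm ahead of it (ctrl.tip_extent is the distance from the TCP to the fingertips, in m); z points along the fingers, y is the line along which they close (so a half turn about z gives the same grasp; the last joint's range is limited). The gripper opens to 94 mm and grips with 3 to 60 N. Pads are 16 mm wide; open, the fingers measure 119 mm over their backs; the gripper's body (75 mm by 177 mm) begins 78 mm behind the grasp point.
Start: joints at [-1.401, 0.3, 1.521, -0, 1.321, -0.067], TCP at [0.129, -0.535, 0.227] pointing down, gripper open.
Joint ranges: [-3.03, 3.03], [-0.79, 2.21], [0.23, 2.52], [-1.04, 4.18], [0, 3.07], [-2.55, 2.55]. Speed limits (rad/s): [2.22, 2.22, 2.57, 3.14, 3.14, 3.14].

## Interface

Orientations are given as [roll, pitch, yaw] about the fixed x, y, z axes, in that order (R = Rz(yaw) Ry(pitch) Rx(roll)).
In Python, from station import ctrl, cams, order gives the robot as it stands (ctrl), with the cameras (cams) and the job (order).
- The arm moves only by the shell command python3 shift.py [OPENING] [FORCE], which reads ROWS from standard input. ROWS is a JSON object with one list for each field, all of the same length, 1 to 10, a row being the entries at one place: x, y, z (the shift in shares of the most that a row can go, 1 being 50 mm), wx, wy, wz (a rotation vector in rad); each row shifts and turns the commanded pose from where the row before left it, along the tool's axes as they then stand; what a row does not reach is not made up. A row lasts 1/10 s, in which the tool goes at most 0.05 m and 0.15 rad, less where a joint would pass 70% of its speed; a pose out of reach is approached as far as the arm can. OPENING is the finger opening in m, set as the command begins (- or left out keeps the last). The fingers move at their own pace and stop on an object; FORCE is the grip in N (left out, the last holds). Time passes only in rows, so rows that do not move let the fingers close. It prints the time, the measured TCP pose, the force, the opening and the grip force at its end. Input that does not fit is refused with a message, and nothing moves.
- ctrl.get_obs(): the state, without advancing time (a new reading comes with each control period).
- cams.camera(name): name is "side" or "top" or "wrist"; returns a dict with "pixels" (480x640x3 uint8, blue, green, red), "fx", "fy", "cx", "cy" (pixels), "extrinsics" (4x4, takes a point from camera to world coordinates). Camera axes: x right, y up, looking along -z (the intrinsics and any distortion apply to the point x, -y, -z); pixel columns grow to the right and rows downward; lengths in m; the calibration is good to about 2 mm. A picture is of the moment at which its call begins. There is no depth.
- order.hand_in(): hands the job in; it is judged then, once.
The state is a dict: "time_s": time; "qpos": joint angles; "joint_vel": joint speeds; "tau": joint torques, N m; "ee_pos": TCP position; "eef_rot": TCP orientation; "force": force on the tool from outside, world axes, zero at the start; "moment": the same for the moment, N m; "grip_width": finger opening in m; "grip_force": force on a finger pad.
Only numpy, scipy, OpenCV 4.12 (cv2) and the standard library are available. Lean on these libraries where they do the work, as an engineer would, in place of code of your own. Each camera call takes 0.05 s, during which the arm holds its last target. There are 200 camera calls.

## Task

Put the small brown carton away under the low grey steel riser: push it along the bench into the open front, square between the side walls, until its far side presses on the sprung rubber buffer hidden at the back of the bay. Press only gently, so that the buffer gives a few millimetres but is never squeezed to the end of its short travel, then draw back and leave the carton resting against the buffer. Leave the label roll on the riser and the mailer and tape roll beside the work as they are.

Things in the scene. Friction and masses are not known exactly. Their poses are not given: they have to be found in the camera images.
- carton: Small sealed brown cardboard carton lying flat, 93 (its x) x 124 (its y) x 53 mm high, about 0.3 kg. Origin at the centre of its underside; z up. Its long sides face the riser and the robot, turned by up to 0.35 rad. Too wide to grasp: it is pushed.
- riser: Grey sheet-steel riser shelf fixed to the bench, open to the robot. Origin at bench level under the middle of its deck's front edge; x points level into the bay, z up. Bay: 156 mm clear width (y -78 to +78), 60 mm clear height, 165 mm deep. Side walls 4 mm thick, flush with the deck front, with 16 mm foot flanges outside. The label roll stands 60 mm or more behind the deck's front edge.
- buffer (a joint): Travel (m) of the sprung buffer plate at the back of the bay (100 mm wide, 4 to 40 mm above the bench): 0 free, grows as the carton presses it along riser x. 700 N/m, no preload, hard end at 0.012 (8.4 N). Sliding the carton takes another 1 to 2.7 N: a push of 5 to 6 N in all is right. Released, the spring moves the carton back until friction holds it, the buffer still pressed 1 mm or more.
- label_roll: Roll of white labels, 96 mm across, 63 mm high, standing on the riser's deck; leave it. Origin at the centre of its underside.
- mailer: White padded mailer, 193 x 133 x 45 mm, lying to the left of the work; leave it. Origin at the centre of its underside.
- tape_roll: Roll of brown tape, 95 mm across, 51 mm high, lying to the right of the work; leave it. Origin at the centre of its underside.
- bay_edge (a point): Middle of the riser deck's front edge, on its top, 64 mm above the bench (deck 4 mm thick). The buffer's place differs each time and is hidden: when the carton touches it, the carton's near side lies between 8 mm in front of this edge and 20 mm behind it, so fingers mostly must lean in under the deck, tilted 30 to 40 degrees.

How it is judged:
By the outcome, as a careful person would: the job done as asked, in the order asked, and still so for the second after the job is handed in, with the robot touching nothing.
It also fails if it takes over 61 s, if anything falls off the work surface, if the arm or the gripper's body presses on something with over 40 N, if the wrist force passes 120 N, or if a joint passes its speed limit or range.

## Working session

There is one attempt and no reset: what is moved stays moved. The work goes in short steps, Python scripts to look and compute and a shell command to move; the robot and the scene stay as the last step left them, time stands still between calls to the robot, and variables do not carry over. Pictures are saved under pics/ and viewed, at most 10 in all, crops included, and the job is handed in when it is done.

```bash
ls; mkdir -p pics
python3 - <<'E'
from station import ctrl, cams, order
import cv2,numpy as np
for n in("side","top"):
    c=cams.camera(n);cv2.imwrite(f"pics/{n}0.png",c["pixels"]);print(n,c["fx"],c["fy"],c["cx"],c["cy"],[k for k in c]);print(np.round(c["extrinsics"],4))
print(ctrl.get_obs(),ctrl.tip_extent)
E
```

```text
pics
shift.py
station.py
side 536.8849411594585 536.8849411594585 318.9635988444649 239.9133410939901 ['pixels', 'fx', 'fy', 'cx', 'cy', 'extrinsics']
[[-0.5631 -0.6649  0.4907  1.266 ]
 [ 0.8264 -0.455   0.3319  0.5016]
 [ 0.0026  0.5924  0.8056  1.2183]
 [ 0.      0.      0.      1.    ]]
top 436.96178750983063 436.96178750983063 326.89620130094494 241.17576418857902 ['pixels', 'fx', 'fy', 'cx', 'cy', 'extrinsics']
[[ 0.0128  0.9996 -0.0245  0.5133]
 [-0.9999  0.0129  0.0045  0.0307]
 [ 0.0048  0.0245  0.9997  1.2861]
 [ 0.      0.      0.      1.    ]]
{'time_s': 0.1, 'qpos': array([-1.40060814e+00,  3.00419798e-01,  1.52150404e+00, -2.49470299e-05,
        1.32073232e+00, -6.65717777e-02]), 'joint_vel': array([ 0.00034877, -0.00222701, -0.00356561,  0.00063896,  0.000379  ,
       -0.00161579]), 'tau': array([ 9.56664808e-04, -5.32643723e+01, -3.53283799e+01,  7.09592854e-02,
        2.35332007e-02, -3.94556946e-05]), 'ee_pos': array([ 0.12897458, -0.53444205,  0.22694706]), 'eef_rot': array([-3.14052990e+00, -4.66362563e-05,  2.36766122e-01]), 'force': array([-0.40828303, -0.27680355, -0.92387936]), 'moment': array([-0.02127379,  0.01812775,  0.0653714 ]), 'grip_force': 0.0, 'grip_width': 0.09367546024660608} 0.022
```

View pics/top0.png

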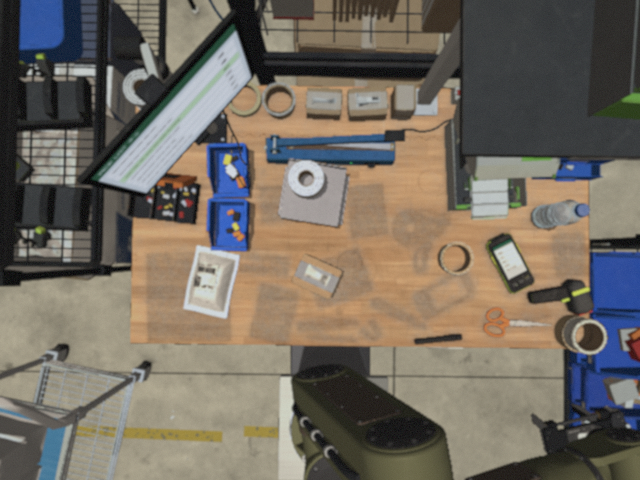

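View pics/side0.png

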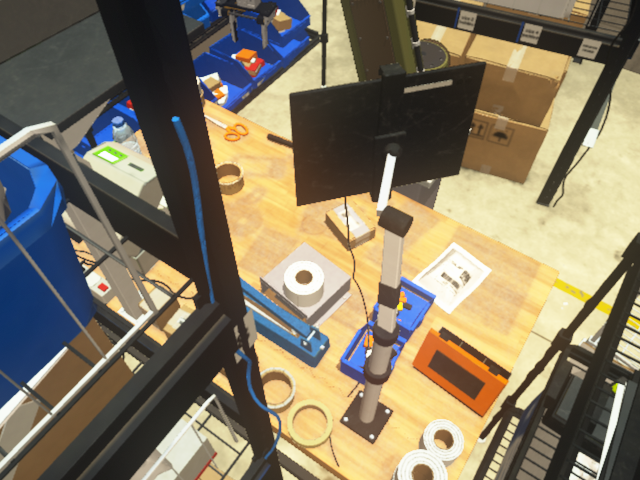

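The top view shows the carton at about (318,275), the riser at (313,193) with the label roll at (306,180), the mailer at (211,282) and the tape roll at (455,259). In the side view the carton is at (350,225) and the riser at (305,283). I'll enlarge the top view around the work.

Run:
```python
import cv2
a=cv2.imread("pics/top0.png")[155:305,262:382]
cv2.imwrite("pics/c1.png",cv2.resize(a,None,fx=4,fy=4,interpolation=cv2.INTER_CUBIC))
```

```text
(no output)
```

View pics/c1.png

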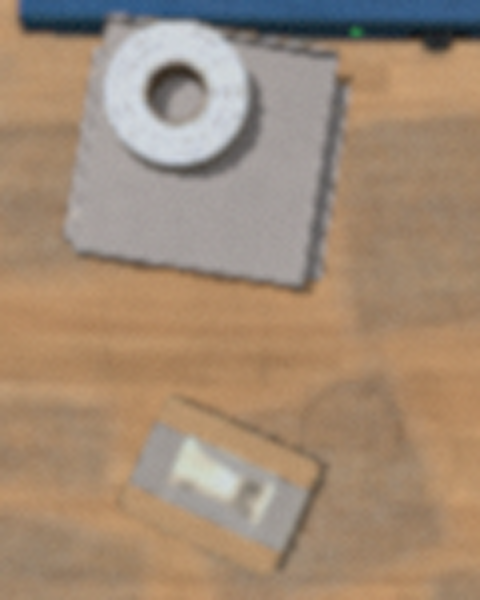

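The crop shows the deck's front edge from (72,250) to (305,288) in crop pixels. The carton's top corners are near (173,397), (325,465), (280,570) and (122,497). I'll turn these into positions.

```bash
cat > h.py <<'E'
from station import ctrl, cams, order
import cv2,numpy as np
from scipy.spatial.transform import Rotation as R
def ray(c,px,z):
    px=np.atleast_2d(px).astype(float);E=c["extrinsics"]
    d=np.c_[(px[:,0]-c["cx"])/c["fx"],-(px[:,1]-c["cy"])/c["fy"],-np.ones(len(px))]@E[:3,:3].T
    return E[:3,3]+d*((z-E[2,3])/d[:,2])[:,None]
def pix(c,p):
    q=(np.atleast_2d(p)-c["extrinsics"][:3,3])@c["extrinsics"][:3,:3]
    return np.c_[c["cx"]+c["fx"]*q[:,0]/-q[:,2],c["cy"]-c["fy"]*q[:,1]/-q[:,2]]
def delta(p,rpy,o=None):
    "shift from current measured pose to (p,rpy), in tool axes"
    o=o or ctrl.get_obs();A=R.from_euler("xyz",o["eef_rot"]);B=R.from_euler("xyz",rpy)
    print("d",np.round(A.inv().apply(np.array(p)-o["ee_pos"]),4),"rv",np.round((A.inv()*B).as_rotvec(),4))
E
python3 - <<'E'
from h import *
c=cams.camera("top");off=np.array([262,155])
f=lambda l:(np.array(l)+.5)/4-.5+off
D=ray(c,f([(72,250),(305,288),(338,55),(107,18)]),.064)
C=ray(c,f([(173,397),(325,465),(280,570),(122,497)]),.053)
print(np.round(D,4));print(np.round(C,4),C.mean(0))
hsv=cv2.cvtColor(c["pixels"],cv2.COLOR_BGR2HSV)
m=((hsv[...,1]<45)&(hsv[...,2]>110)).astype(np.uint8);r=np.zeros_like(m);r[155:235,270:355]=1
k=max(cv2.findContours(m*r,0,1)[0],key=cv2.contourArea)
print(cv2.minAreaRect(k),np.round(ray(c,cv2.boxPoints(cv2.minAreaRect(k)),.064),4))
for P in(D,C):
    e=[P[1]-P[0],P[2]-P[3],P[0]-P[3],P[1]-P[2]]
    print([(round(np.hypot(*v[:2]),4),round(np.arctan2(v[1],v[0]),3)) for v in e])
E
```

```text
[[ 0.609   0.1584  0.064 ]
 [ 0.5845 -0.0051  0.064 ]
 [ 0.7486 -0.0262  0.064 ]
 [ 0.7725  0.1363  0.064 ]]
[[ 0.507   0.0868  0.053 ]
 [ 0.4605 -0.021   0.053 ]
 [ 0.3863  0.0098  0.053 ]
 [ 0.4362  0.1217  0.053 ]] [0.44747049 0.04930317 0.053     ]
((313.8595886230469, 191.6708984375), (65.22160339355469, 61.622947692871094), 9.162346839904785) [[ 0.6095  0.1664  0.064 ]
 [ 0.7811  0.1415  0.064 ]
 [ 0.7543 -0.0398  0.064 ]
 [ 0.5828 -0.0142  0.064 ]]
[(np.float64(0.1653), np.float64(-1.72)), (np.float64(0.1643), np.float64(-1.717)), (np.float64(0.165), np.float64(3.008)), (np.float64(0.1655), np.float64(3.013))]
[(np.float64(0.1174), np.float64(-1.978)), (np.float64(0.1225), np.float64(-1.99)), (np.float64(0.079), np.float64(-0.458)), (np.float64(0.0803), np.float64(-0.393))]
```

The deck measures 165 mm as it should. The riser's front middle is about (0.597,0.077), yaw about -0.145. The carton is about 49 mm right of the bay axis and turned about -0.27 relative to the riser. Plan: push its right end to the left while turning it square, then push it in from the near side with tilted, open fingers. First I'll move near its right side and look with the wrist camera.

Run:
```python
from h import *
delta([.40,-.10,.25],[np.pi,0,1.15])
c=cams.camera("wrist");o=ctrl.get_obs();A=R.from_euler("xyz",o["eef_rot"])
print(np.round(A.inv().apply(c["extrinsics"][:3,3]-o["ee_pos"]),3));print(np.round(A.inv().as_matrix()@c["extrinsics"][:3,:3],2),c["fx"])
```

```text
d [ 0.3654 -0.3588 -0.0226] rv [-8.000e-04 -5.000e-04 -9.132e-01]
[ 0.07   0.    -0.157]
[[-0.    0.97  0.24]
 [ 1.    0.   -0.  ]
 [-0.    0.24 -0.97]] 421.06915331798336
```

Careful with the scale: shifts go in shares of 50 mm. That gives: -0.0326 m is -0.652, 0.033 m is 0.66.

```bash
echo '{"x": [0.66, 0.66, 0.66, 0.66, 0.66, 0.66, 0.66, 0.66, 0.66, 0.66], "y": [-0.652, -0.652, -0.652, -0.652, -0.652, -0.652, -0.652, -0.652, -0.652, -0.652], "z": [-0.04, -0.04, -0.04, -0.04, -0.04, -0.04, -0.04, -0.04, -0.04, -0.04], "wx": [0, 0, 0, 0, 0, 0, 0, 0, 0, 0], "wy": [0, 0, 0, 0, 0, 0, 0, 0, 0, 0], "wz": [0, 0, 0, 0, 0, 0, 0, 0, 0, 0]}' | python3 shift.py 0.04
echo '{"x": [0.7, 0, 0, 0, 0, 0, 0, 0, 0], "y": [-0.66, 0, 0, 0, 0, 0, 0, 0, 0], "z": [-0.04, 0, 0, 0, 0, 0, 0, 0, 0], "wx": [0, 0, 0, 0, 0, 0, 0, 0, 0], "wy": [0, 0, 0, 0, 0, 0, 0, 0, 0], "wz": [0, -0.13, -0.13, -0.13, -0.13, -0.13, -0.13, -0.13, 0]}' | python3 shift.py
python3 - <<'E'
from h import *
c=cams.camera("wrist");cv2.imwrite("pics/w1.png",c["pixels"]);import pickle;pickle.dump(c,open("w1.pkl","wb"))
E
```

```text
time_s: 1.2
ee_pos: [0.3739, -0.1385, 0.2477]
eef_rot: [3.141, -0.0, 0.237]
force: [-0.1, -0.7, 0.3]
grip_width: 0.0403
grip_force: 0.0
time_s: 2.1
ee_pos: [0.3995, -0.1, 0.2494]
eef_rot: [-3.141, 0.0, 1.149]
force: [-0.1, 0.6, -0.4]
grip_width: 0.0399
grip_force: 0.0
```

View pics/w1.png

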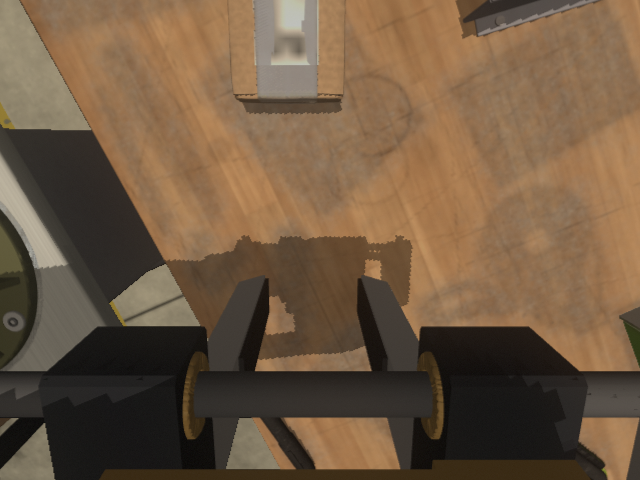

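The wrist picture shows the carton's right end. Its top edge runs from about (234,96) to (343,98), and the sides go up to (229,2) and (345,2). The riser's corner is at (472,30).

Run:
```python
from h import *;import pickle
c=pickle.load(open("w1.pkl","rb"))
P=ray(c,[(234,95),(343,96),(345,3),(230,3)],.053);print(np.round(P,4),np.linalg.norm(P[0]-P[1]))
for a,b in((0,1),(1,2),(0,3)):
    v=P[b]-P[a];print(np.arctan2(v[1],v[0]))
yaw=np.arctan2(*(P[1]-P[0])[[1,0]]);print(yaw)
m=(P[0]+P[1])[:2]/2;print("face mid",m,"centre",m+.062*np.array([-np.sin(yaw),np.cos(yaw)]))
```

```text
[[ 0.3835  0.0176  0.053 ]
 [ 0.4625 -0.0187  0.053 ]
 [ 0.4903  0.0423  0.053 ]
 [ 0.4106  0.078   0.053 ]] 0.0869229045729853
-0.43068489015066896
1.1436135740791902
1.1491657162953848
-0.43068489015066896
face mid [ 0.42301174 -0.00056192] centre [0.44889632 0.05577624]
```

To row units: 0.0425 m is 0.85, 0.0325 m is 0.65.

```bash
echo '{"x": [0.65, 0.65, 0, 0, 0, 0, 0, 0], "y": [-0.19, -0.19, 0, 0, 0, 0, 0, 0], "z": [0, 0, 0.85, 0.85, 0.85, 0.85, 0.85, 0], "wx": [0, 0, 0, 0, 0, 0, 0, 0], "wy": [0, 0, 0, 0, 0, 0, 0, 0], "wz": [0, 0, 0, 0, 0, 0, 0, 0]}' | python3 shift.py
python3 - <<'E'
from h import *
print(ctrl.get_obs()["force"])
delta([.4197,-.0079,.037],[np.pi,0,1.146])
# pushing arc: tool-frame screw per row, 15 rows
A=np.array([.4197,-.0079]);B=np.array([.448,.028]);n=15
psi=1.146+.278/n*(np.arange(n));
T=lambda p:np.array([[np.cos(p),np.sin(p)],[np.sin(p),-np.cos(p)]])
print(np.round([T(p)@(B-A)/n for p in psi[::4]],5))
E
```

```text
time_s: 2.95
ee_pos: [0.4062, -0.0325, 0.0331]
eef_rot: [-3.133, 0.002, 1.143]
force: [-0.5, -0.6, 0.8]
grip_width: 0.0401
grip_force: 0.0
[-0.48272515 -0.64045522  0.75574928]
d [ 0.028  0.002 -0.004] rv [-0.0084  0.0022 -0.0027]
[[0.00296 0.00073]
 [0.0029  0.00095]
 [0.00282 0.00116]
 [0.00272 0.00137]]
```

To row units: 0.007 m is 0.14, 0.005 m is 0.1.

```bash
echo '{"x": [0.14, 0.14, 0.14, 0.1, 0.04, 0], "y": [0.01, 0.01, 0.01, 0.01, 0, 0], "z": [-0.02, -0.02, -0.02, 0, 0, 0], "wx": [0, 0, 0, 0, 0, 0], "wy": [0, 0, 0, 0, 0, 0], "wz": [0, 0, 0, 0, 0, 0]}' | python3 shift.py
echo '{"x": [0.06, 0.06, 0.06, 0.06, 0.058, 0.058, 0.058, 0.058], "y": [0.016, 0.016, 0.016, 0.016, 0.02, 0.02, 0.02, 0.02], "z": [0, 0, 0, 0, 0, 0, 0, 0], "wx": [0, 0, 0, 0, 0, 0, 0, 0], "wy": [0, 0, 0, 0, 0, 0, 0, 0], "wz": [-0.0185, -0.0185, -0.0185, -0.0185, -0.0185, -0.0185, -0.0185, -0.0185]}' | python3 shift.py
echo '{"x": [0.056, 0.056, 0.056, 0.056, 0.054, 0.054, 0.054, 0, 0], "y": [0.024, 0.024, 0.024, 0.024, 0.028, 0.028, 0.028, 0, 0], "z": [0, 0, 0, 0, 0, 0, 0, 0, 0], "wx": [0, 0, 0, 0, 0, 0, 0, 0, 0], "wy": [0, 0, 0, 0, 0, 0, 0, 0, 0], "wz": [-0.0185, -0.0185, -0.0185, -0.0185, -0.0185, -0.0185, -0.0185, 0, 0]}' | python3 shift.py
python3 - <<'E'
from h import *;import pickle
c=cams.camera("wrist");cv2.imwrite("pics/w2.png",c["pixels"]);pickle.dump(c,open("w2.pkl","wb"))
E
```

```text
time_s: 3.55
ee_pos: [0.4226, -0.008, 0.0403]
eef_rot: [3.141, -0.0, 1.147]
force: [-0.2, -0.4, -1.1]
grip_width: 0.0403
grip_force: 0.0
time_s: 4.35
ee_pos: [0.4376, 0.0115, 0.0399]
eef_rot: [-3.142, -0.0, 1.296]
force: [-0.3, -1.9, 1.0]
grip_width: 0.0403
grip_force: 1.2
time_s: 5.25
ee_pos: [0.4503, 0.0283, 0.0398]
eef_rot: [-3.141, -0.0, 1.424]
force: [0.1, -0.3, 0.8]
grip_width: 0.0402
grip_force: 0.0
```

View pics/w2.png

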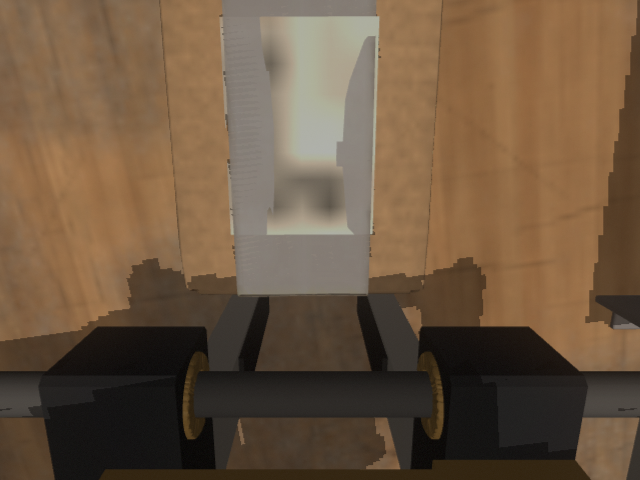

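The carton's right end sits flush on the fingers at about row 293. Its long edges run (163,20)-(184,285) and (441,20)-(425,285). Now I'll back off and check the pose from the top camera and this view.

```bash
python3 - <<'E'
from h import *;import pickle
c=pickle.load(open("w2.pkl","rb"))
P=ray(c,[(163,20),(184,285),(441,20),(425,285),(186,293),(424,293)],.053)[:,:2];print(np.round(P,4))
for a,b in((1,0),(3,2),(4,5)):
    v=P[b]-P[a];print(np.arctan2(v[1],v[0])-(0 if a==4 else np.pi/2),np.linalg.norm(v))
m=(P[4]+P[5])/2;y=-.147;C=m+.062*np.array([-np.sin(y),np.cos(y)])
print("centre",C)
ex=np.array([np.cos(y),np.sin(y)]);ey=np.array([-ex[1],ex[0]]);d=C-[.5968,.0767];print("riser frame",d@ex,d@ey)
E
echo '{"x": [-0.2, -0.6, -0.6, 0, 0, 0], "y": [0, 0, 0, 0, 0, 0], "z": [0, 0, -0.6, -1, -1, -1], "wx": [0, 0, 0, 0, 0, 0], "wy": [0, 0, 0, 0, 0, 0], "wz": [0, 0, 0, 0, 0, 0]}' | python3 shift.py 0.094
python3 - <<'E'
from h import *
q=ctrl.get_obs()["qpos"];print(q)
c=cams.camera("top");a=c["pixels"][155:305,262:382]
cv2.imwrite("pics/t2.png",cv2.resize(a,None,fx=4,fy=4,interpolation=cv2.INTER_CUBIC))
import pickle;pickle.dump(c,open("t2.pkl","wb"))
E
```

```text
[[0.4192 0.1387]
 [0.4064 0.052 ]
 [0.5051 0.126 ]
 [0.4929 0.0392]
 [0.4064 0.0488]
 [0.4923 0.0362]]
-0.14610594867847038 0.08766007980895678
-0.13886491824004876 0.0876664966497337
-0.14667607686354167 0.08681953991571295
centre [0.45845738 0.10383418]
riser frame -0.14082495772704462 0.006578333794097722
time_s: 5.9
ee_pos: [0.4395, -0.0418, 0.222]
eef_rot: [-3.141, -0.0, 1.423]
force: [-0.1, -0.3, -0.7]
grip_width: 0.0846
grip_force: 0.0
[-1.77948529e-01  6.05251882e-02  1.81675994e+00  1.86316820e-05
  1.26441559e+00 -3.04752160e-02]
```

View pics/t2.png

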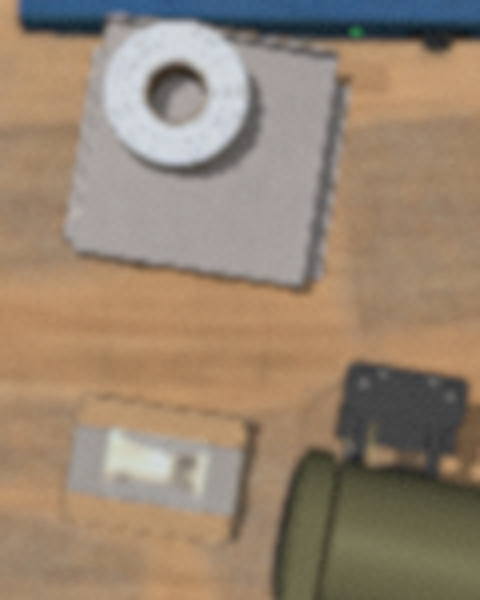

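The carton is now nearly square to the riser. Its top corners are near (80,397), (250,425), (235,542) and (67,515) in crop pixels. I'll check the lateral offset with the same camera.

Run:
```python
from h import *;import pickle
c=pickle.load(open("t2.pkl","rb"));off=np.array([262,155])
f=lambda l:(np.array(l)+.5)/4-.5+off
D=ray(c,f([(72,250),(305,288),(338,55),(107,18)]),.064)[:,:2]
C=ray(c,f([(80,397),(250,425),(235,542),(67,515)]),.053)[:,:2]
ax=(D[2]+D[3]-D[0]-D[1]);y=np.arctan2(ax[1],ax[0]);a2=C[0]+C[1]-C[2]-C[3];b2=C[0]+C[3]-C[1]-C[2]
print("riser yaw",y,"from front",np.arctan2(*(D[0]-D[1])[[1,0]])-np.pi/2,"carton",np.arctan2(a2[1],a2[0]),np.arctan2(b2[1],b2[0])-np.pi/2,np.linalg.norm(a2)/2,np.linalg.norm(b2)/2)
for y in(-.14,-.147):
    ex=np.array([np.cos(y),np.sin(y)]);ey=np.array([-ex[1],ex[0]]);d=C.mean(0)-(D[0]+D[1])/2;print(C.mean(0),(D[0]+D[1])/2,d@ex,d@ey)
    print("corners y",np.round((D-(D[0]+D[1])/2)@ey,4))
```

```text
riser yaw -0.13119656193125795 from front -0.14878087914232951 carton -0.10451708353017737 -0.14852100442985505 0.08320941191172435 0.12059211866061788
[0.45566774 0.09659318] [0.59673847 0.07665903] -0.1424721652059707 5.366320826407254e-05
corners y [ 0.0826 -0.0826 -0.0807  0.0836]
[0.45566774 0.09659318] [0.59673847 0.07665903] -0.1424690502915664 -0.0009436351182821265
corners y [ 0.0826 -0.0826 -0.0795  0.0848]
```

The riser yaw is about -0.142 and the carton is within about 3 mm of the bay axis and square to it. I'll turn the tool to face the bay and take a wrist look at the riser front for a better axis.

```bash
echo '{"x": [0.8, 0.8, 0, 0, 0, 0, 0, 0, 0, 0], "y": [0, 0, 0, 0, 0, 0, 0, 0, 0, 0], "z": [0, 0, 0, 0, 0, 0, 0, 0, 0, 0], "wx": [0, 0, 0, 0, 0, 0, 0, 0, 0, 0], "wy": [0, 0, 0, 0, 0, 0, 0, 0, 0, 0], "wz": [0, 0.145, 0.142, 0.142, 0.142, 0.142, 0.142, 0.142, 0.142, 0.142]}' | python3 shift.py 0.07
echo '{"x": [0.4, 0.5, 0, 0], "y": [-0.4, -0.5, 0, 0], "z": [0, 0, 0, 0], "wx": [0, 0, 0, 0], "wy": [0, 0, 0, 0], "wz": [0.142, 0.142, 0, 0]}' | python3 shift.py
python3 - <<'E'
from h import *;import pickle
print(ctrl.get_obs()["qpos"])
c=cams.camera("wrist");cv2.imwrite("pics/w3.png",c["pixels"]);pickle.dump(c,open("w3.pkl","wb"))
E
```

```text
time_s: 6.95
ee_pos: [0.4515, 0.0351, 0.2198]
eef_rot: [-3.142, 0.0, 0.146]
force: [-0.6, -1.0, -0.1]
grip_width: 0.0698
grip_force: 0.0
time_s: 7.35
ee_pos: [0.493, 0.0834, 0.2194]
eef_rot: [3.141, 0.001, -0.13]
force: [0.0, -0.1, -0.8]
grip_width: 0.07
grip_force: 0.0
[ 9.43506844e-02  1.96010691e-01  1.66979072e+00 -5.39141373e-05
  1.27688116e+00  1.79513271e+00]
```

View pics/w3.png

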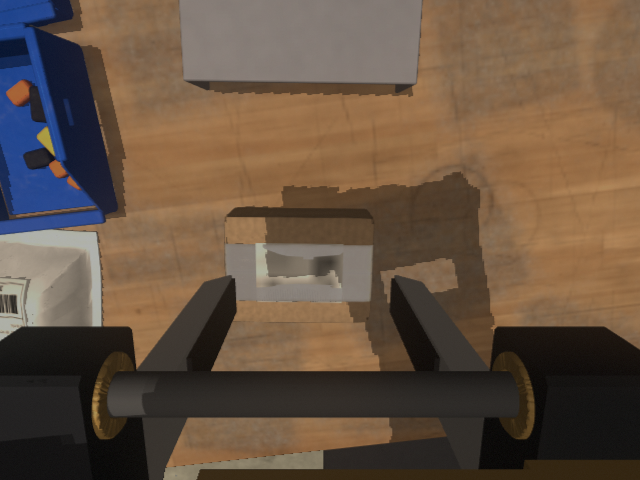

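The wrist view shows the deck's front edge from (185,80) to (417,83). The carton's top runs from (226,218) to (373,218), with its near corners at (225,322) and (367,322).

Run:
```python
from h import *;import pickle
c=pickle.load(open("w3.pkl","rb"))
D=ray(c,[(185,80),(417,83)],.064)[:,:2];C=ray(c,[(226,217),(373,218),(225,322),(370,322)],.053)[:,:2]
print(D,np.linalg.norm(D[0]-D[1]),"yaw",np.arctan2(*(D[0]-D[1])[[1,0]])-np.pi/2)
for a,b in((0,1),(2,3),(0,2),(1,3)):
    v=C[a]-C[b];print(np.arctan2(v[1],v[0]),np.linalg.norm(v))
y=-.142;ex=np.array([np.cos(y),np.sin(y)]);ey=np.array([-ex[1],ex[0]])
d=C-D.mean(0);print(D.mean(0),np.round(d@ex,4),np.round(d@ey,4))
F=D.mean(0)
for x in(-.235,-.06):
    p=F+x*ex;print("TCP",p);delta([*p,.037],[np.pi,0,y])
```

```text
[[ 0.61086609  0.15740155]
 [ 0.58786848 -0.00327144]] 0.1623105048589827 yaw -0.14216741917555864
1.433584553767165 0.114961879871603
1.4402344270776735 0.12081640547072026
-0.18948810414209166 0.08908873468810416
-0.12363849284782372 0.0881717450220602
[0.59936728 0.07706505] [-0.0992 -0.0986 -0.1882 -0.1868] [ 0.0585 -0.0565  0.0627 -0.0581]
TCP [0.36673258 0.11032302]
d [-0.1283 -0.0107  0.1827] rv [0.0003 0.0008 0.0117]
TCP [0.53997119 0.08555645]
d [ 0.0467 -0.0086  0.1825] rv [0.0003 0.0008 0.0117]
```

Riser yaw is -0.142 and the carton is centred within about 2 mm. Next: go behind the carton and down, then push it forward with the tool vertical.

To row units: -0.043 m is -0.86, -0.042 m is -0.84.

```bash
echo '{"x": [-0.86, -0.86, -0.84, 0, 0, 0, 0, 0, 0], "y": [-0.072, -0.072, -0.072, 0, 0, 0, 0, 0, 0], "z": [0, 0, 0, 0.8, 0.8, 0.8, 0.8, 0.44, 0], "wx": [0, 0, 0, 0, 0, 0, 0, 0, 0], "wy": [0, 0, 0, 0, 0, 0, 0, 0, 0], "wz": [0.0117, 0, 0, 0, 0, 0, 0, 0, 0]}' | python3 shift.py
echo '{"x": [0.2, 0.2, 0.2, 0.08, 0.08, 0.1, 0.1, 0.1, 0.1, 0.1], "y": [0, 0, 0, 0, 0, 0, 0, 0, 0, 0], "z": [0, 0, 0, 0, 0, 0, 0, 0, 0, 0], "wx": [0, 0, 0, 0, 0, 0, 0, 0, 0, 0], "wy": [0, 0, 0, 0, 0, 0, 0, 0, 0, 0], "wz": [0, 0, 0, 0, 0, 0, 0, 0, 0, 0]}' | python3 shift.py
python3 - <<'E'
from h import *
delta([.5410,.0852,.0375],[np.pi,0,-.142])
E
```

```text
time_s: 8.3
ee_pos: [0.3661, 0.1113, 0.0361]
eef_rot: [3.14, 0.004, -0.143]
force: [-0.6, -0.5, 0.1]
grip_width: 0.0698
grip_force: 0.0
time_s: 9.3
ee_pos: [0.4306, 0.1032, 0.0379]
eef_rot: [3.142, 0.0, -0.144]
force: [-2.4, 0.8, 1.7]
grip_width: 0.0699
grip_force: 1.3
d [0.1118 0.002  0.0004] rv [ 0.      0.0001 -0.0018]
```

To row units: 0.006 m is 0.12, 0.0002 m is 0.004.

```bash
echo '{"x": [0.12, 0.12, 0.12, 0.12, 0.12, 0.12, 0.12, 0.12, 0.12, 0.12], "y": [0.004, 0.004, 0.004, 0.004, 0.004, 0, 0, 0, 0, 0], "z": [0, 0, 0, 0, 0, 0, 0, 0, 0, 0], "wx": [0, 0, 0, 0, 0, 0, 0, 0, 0, 0], "wy": [0, 0, 0, 0, 0, 0, 0, 0, 0, 0], "wz": [0, 0, 0, 0, 0, 0, 0, 0, 0, 0]}' | python3 shift.py
echo '{"x": [0.12, 0.12, 0.12, 0.12, 0.12, 0.12, 0.12, 0.12, 0.06, 0], "y": [0.004, 0.004, 0.004, 0.004, 0.004, 0, 0, 0, 0, 0], "z": [0, 0, 0, 0, 0, 0, 0, 0, 0, 0], "wx": [0, 0, 0, 0, 0, 0, 0, 0, 0, 0], "wy": [0, 0, 0, 0, 0, 0, 0, 0, 0, 0], "wz": [0, 0, 0, 0, 0, 0, 0, 0, 0, 0]}' | python3 shift.py
python3 - <<'E'
from h import *;import pickle
c=cams.camera("wrist");cv2.imwrite("pics/w4.png",c["pixels"]);pickle.dump(c,open("w4.pkl","wb"))
E
```

```text
time_s: 10.3
ee_pos: [0.49, 0.0936, 0.0379]
eef_rot: [-3.142, -0.0, -0.144]
force: [-1.8, 1.0, -0.2]
grip_width: 0.07
grip_force: 1.0
time_s: 11.3
ee_pos: [0.5403, 0.0853, 0.0379]
eef_rot: [-3.142, -0.001, -0.144]
force: [-1.0, 0.7, -0.1]
grip_width: 0.0701
grip_force: 0.0
```

View pics/w4.png

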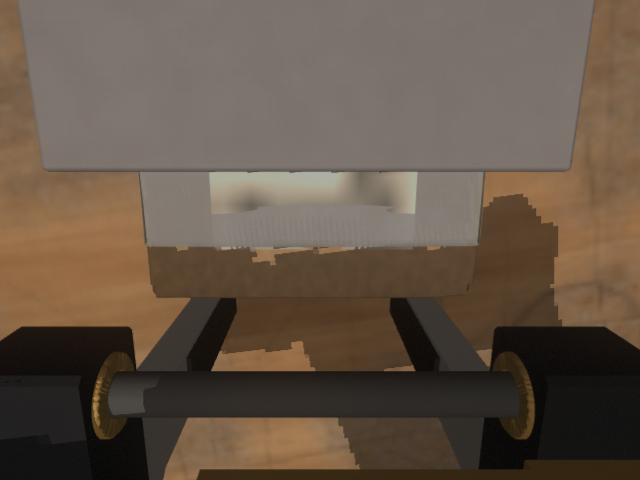

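The carton is entering the bay square and within about 1.5 mm of centre: deck edge 43–573 at row 169, carton 141–484. Now I'll back off and tilt the fingers about 38 degrees.

```bash
echo '{"x": [-0.2, -0.4, 0, 0, 0, 0, 0, 0, 0], "y": [0, 0, 0, 0, 0, 0, 0, 0, 0], "z": [0, 0, 0, 0, 0, 0, 0, 0, 0], "wx": [0, 0, 0, 0, 0, 0, 0, 0, 0], "wy": [0, 0, 0.13, 0.133, 0.133, 0.133, 0.133, 0, 0], "wz": [0, 0, 0, 0, 0, 0, 0, 0, 0]}' | python3 shift.py
python3 - <<'E'
from h import *
o=ctrl.get_obs();F=np.array([.598,.077]);y=-.142;ex=np.array([np.cos(y),np.sin(y)]);ey=np.array([-ex[1],ex[0]])
A=R.from_euler("xyz",o["eef_rot"]).as_matrix();print("toolz",A[:,2],"tilt",np.degrees(np.arccos(-A[2,2])),"riser xy",(o["ee_pos"][:2]-F)@ex,(o["ee_pos"][:2]-F)@ey,o["force"],o["ee_pos"][2])
print("1 m along riser x in tool axes",A.T@[*ex,0],"down",A.T@[0,0,-1])
E
```

```text
time_s: 12.25
ee_pos: [0.5171, 0.0767, 0.0529]
eef_rot: [-3.14, -0.566, -0.146]
force: [-0.1, 0.4, 1.0]
grip_width: 0.0698
grip_force: 0.0
toolz [ 0.53104445 -0.07579106 -0.84394757] tilt 32.440648157988065 riser xy -0.08005395870661539 -0.0117600125150162 [-0.11850024  0.36604151  1.03387296] 0.05293947453690563
1 m along riser x in tool axes [ 0.84394378 -0.00253245  0.53642565] down [-0.53642278  0.00176005  0.84394757]
```

```bash
cat > g.py <<'E'
from h import *
import sys
o=ctrl.get_obs();F=np.array([.598,.077]);y=-.142;ex=np.array([np.cos(y),np.sin(y)]);ey=np.array([-ex[1],ex[0]])
A=R.from_euler("xyz",o["eef_rot"]).as_matrix();d=o["ee_pos"][:2]-F
print("t",o["time_s"],"riser x,y,z",np.round([d@ex,d@ey,o["ee_pos"][2]],4),"tilt",np.degrees(np.arccos(-A[2,2])).round(1),"F riser",np.round([o["force"][:2]@ex,o["force"][:2]@ey,o["force"][2]],2),"q",np.round(o["qpos"],3),"v",np.abs(o["joint_vel"]).max().round(3))
x,yy,z,t=map(float,sys.argv[1:5])
B=R.from_euler("z",y)*R.from_euler("y",-np.radians(t))*R.from_euler("x",np.pi)
delta([*(F+x*ex+yy*ey),z],B.as_euler("xyz"),o)
print("riser x in tool",np.round(A.T@[*ex,0],3))
E
python3 g.py -.085 0.0015 .040 38
```

```text
t 12.25 riser x,y,z [-0.0801 -0.0118  0.0529] tilt 32.4 F riser [-0.17  0.35  1.03] q [ 0.151  0.31   2.108 -0.727  0.235  2.536] v 0.021
d [-0.0112 -0.0132  0.0083] rv [ 0.      0.097  -0.0031]
riser x in tool [ 0.844 -0.003  0.536]
```

Joint 6 is nearly at its limit (2.536 of 2.55), which cut the tilt short. I'll withdraw, stand the tool upright, turn it half round for the same contact with joint 6 mid-range, then tilt again.

To row units: -0.04 m is -0.8, -0.02 m is -0.4.

```bash
echo '{"x": [0, 0, 0, 0, 0, 0, 0, 0, 0, 0], "y": [0, 0, 0, 0, 0, 0, 0, 0, 0, 0], "z": [-0.8, -0.8, -0.4, 0, 0, 0, 0, 0, 0, 0], "wx": [0, 0, 0, 0, 0, 0, 0, 0, 0, 0], "wy": [0, 0, -0.14, -0.142, -0.142, -0.142, 0, 0, 0, 0], "wz": [0, 0, 0, 0, 0, 0, -0.14, -0.15, -0.15, -0.15]}' | python3 shift.py
echo '{"x": [0, 0, 0, 0, 0, 0, 0, 0, 0, 0], "y": [0, 0, 0, 0, 0, 0, 0, 0, 0, 0], "z": [0, 0, 0, 0, 0, 0, 0, 0, 0, 0], "wx": [0, 0, 0, 0, 0, 0, 0, 0, 0, 0], "wy": [0, 0, 0, 0, 0, 0, 0, 0, 0, 0], "wz": [-0.15, -0.15, -0.15, -0.15, -0.15, -0.15, -0.15, -0.15, -0.15, -0.15]}' | python3 shift.py
echo '{"x": [0, 0, 0, 0, 0, 0, 0, 0], "y": [0, 0, 0, 0, 0, 0, 0, 0], "z": [0, 0, 0, 0, 0, 0, 0, 0], "wx": [0, 0, 0, 0, 0, 0, 0, 0], "wy": [0, 0, 0, 0, 0, 0, 0, 0], "wz": [-0.15, -0.15, -0.15, -0.15, -0.15, -0.15, -0.15, 0]}' | python3 shift.py
sed -i 's/^B=.*/B=R.from_euler("z",y)*R.from_euler("y",-np.radians(t))*R.from_euler("x",np.pi)*R.from_euler("z",np.pi)/' g.py; python3 g.py -.11 0.0015 .12 0
```

```text
time_s: 13.25
ee_pos: [0.4657, 0.0846, 0.1348]
eef_rot: [3.133, -0.015, 0.451]
force: [0.1, -0.3, -0.8]
grip_width: 0.0701
grip_force: 0.0
time_s: 14.25
ee_pos: [0.4657, 0.0847, 0.1349]
eef_rot: [3.126, 0.007, 1.951]
force: [-0.7, 0.3, 1.3]
grip_width: 0.0702
grip_force: 0.0
time_s: 15.05
ee_pos: [0.4658, 0.0843, 0.1349]
eef_rot: [3.142, 0.018, 2.998]
force: [0.2, 0.5, -0.1]
grip_width: 0.0699
grip_force: 0.0
t 15.05 riser x,y,z [-0.1319 -0.0115  0.1349] tilt 1.0 F riser [ 0.17  0.52 -0.15] q [ 0.104  0.226  1.847 -0.005  1.052 -1.321] v 0.194
d [-0.0216  0.013   0.0153] rv [ 0.0001  0.0178 -0.0017]
riser x in tool [-1.     0.002  0.018]
```

```bash
echo '{"x": [-0.3, -0.3, 0, 0, 0, 0, 0, 0, 0, 0], "y": [0.13, 0.13, 0, 0, 0, 0, 0, 0, 0, 0], "z": [0.6, 0.6, 0, 0, 0, 0, 0, 0, 0, 0], "wx": [0, 0, 0, 0, 0, 0, 0, 0, 0, 0], "wy": [0, 0, -0.1, -0.1, -0.1, -0.1, -0.07, -0.06, -0.06, 0], "wz": [0, 0, 0, 0, 0, 0, 0, 0, 0, 0]}' | python3 shift.py; python3 g.py -.085 0.0015 .032 35
```

```text
time_s: 16.05
ee_pos: [0.498, 0.0904, 0.0748]
eef_rot: [-3.137, 0.6, 2.992]
force: [0.0, 0.1, 0.7]
grip_width: 0.07
grip_force: 0.0
t 16.05 riser x,y,z [-0.1009 -0.0009  0.0748] tilt 34.4 F riser [0.03 0.1  0.72] q [ 0.206  0.233  2.154 -0.836  0.273 -0.456] v 0.363
d [0.0111 0.0027 0.0443] rv [-0.0085 -0.0107 -0.0062]
riser x in tool [-0.825  0.01   0.565]
```

To row units: 0.009 m is 0.18, 0.008 m is 0.16.

```bash
echo '{"x": [0.044, 0.044, 0.044, 0.044, 0.044, 0, 0], "y": [0.01, 0.01, 0.01, 0.01, 0.01, 0, 0], "z": [0.18, 0.18, 0.18, 0.18, 0.16, 0, 0], "wx": [-0.0017, -0.0017, -0.0017, -0.0017, -0.0017, 0, 0], "wy": [-0.002, -0.002, -0.002, -0.002, -0.002, 0, 0], "wz": [-0.0012, -0.0012, -0.0012, -0.0012, -0.0012, 0, 0]}' | python3 shift.py; python3 g.py -.07 0.0015 .032 35
```

```text
time_s: 16.75
ee_pos: [0.5179, 0.0896, 0.0409]
eef_rot: [-3.141, 0.597, 3.006]
force: [0.7, 0.2, -0.1]
grip_width: 0.0701
grip_force: 0.0
t 16.75 riser x,y,z [-0.0811  0.0011  0.0409] tilt 34.2 F riser [ 0.68  0.33 -0.12] q [ 0.186  0.345  2.117 -1.037  0.209 -0.274] v 0.018
d [-0.0042  0.0003  0.0136] rv [ 0.003  -0.014   0.0052]
riser x in tool [-0.827 -0.006  0.562]
```

Joint 4 is now at its limit, so I'll ease the tilt to about 31 degrees, which still clears the deck with a low contact.

To row units: 0.003 m is 0.06, 0.002 m is 0.04.

```bash
echo '{"x": [0, 0, 0, 0.03, 0.03, 0.02, 0], "y": [0, 0, 0, 0, 0, 0, 0], "z": [0, 0, 0, 0.06, 0.06, 0.04, 0], "wx": [0, 0, 0, 0, 0, 0, 0], "wy": [0.02, 0.02, 0.015, 0, 0, 0, 0], "wz": [0, 0, 0, 0, 0, 0, 0]}' | python3 shift.py; python3 g.py -.065 0.0015 .030 31
```

```text
time_s: 17.45
ee_pos: [0.5181, 0.0896, 0.0314]
eef_rot: [-3.14, 0.541, 3.007]
force: [0.2, -0.9, -1.1]
grip_width: 0.0701
grip_force: 0.0
t 17.45 riser x,y,z [-0.0808  0.0012  0.0314] tilt 31.0 F riser [ 0.29 -0.89 -1.1 ] q [ 0.177  0.368  2.089 -0.775  0.229 -0.54 ] v 0.027
d [-0.0128  0.0002  0.0094] rv [0.0028 0.0004 0.0067]
riser x in tool [-0.857 -0.007  0.515]
```

To row units: -0.0043 m is -0.086, 0.0026 m is 0.052.

```bash
echo '{"x": [-0.086, -0.086, -0.086, -0.086, -0.086, -0.086], "y": [0, 0, 0, 0, 0, 0], "z": [0.052, 0.052, 0.052, 0.052, 0.052, 0.052], "wx": [0.0007, 0.0007, 0.0007, 0.0007, 0, 0], "wy": [0, 0, 0, 0, 0, 0], "wz": [0.0017, 0.0017, 0.0017, 0.0017, 0, 0]}' | python3 shift.py; python3 g.py -.03 0.0015 .030 31
```

```text
time_s: 18.05
ee_pos: [0.5487, 0.0853, 0.0319]
eef_rot: [3.141, 0.542, 2.999]
force: [-2.2, 0.4, 1.6]
grip_width: 0.0701
grip_force: 1.2
t 18.05 riser x,y,z [-0.05    0.0013  0.0319] tilt 31.1 F riser [-2.28  0.12  1.57] q [ 0.156  0.413  2.014 -0.676  0.244 -0.652] v 0.197
d [-0.0162  0.0002  0.0119] rv [ 0.0001  0.001  -0.0003]
riser x in tool [-0.857  0.     0.516]
```

Careful with the scale: shifts go in shares of 50 mm. That gives: -0.0034 m is -0.068, 0.0024 m is 0.048.

```bash
echo '{"x": [-0.068, -0.068, -0.068, -0.034], "y": [0, 0, 0, 0], "z": [0.048, 0.048, 0.044, 0.02], "wx": [0, 0, 0, 0], "wy": [0, 0, 0, 0], "wz": [0, 0, 0, 0]}' | python3 shift.py; python3 g.py -.03 0.0015 .030 31
echo '{"x": [-0.034, -0.034], "y": [0, 0], "z": [0.02, 0.02], "wx": [0, 0], "wy": [0, 0], "wz": [0, 0]}' | python3 shift.py; python3 g.py -.03 0.0015 .030 31
```

```text
time_s: 18.45
ee_pos: [0.5628, 0.0833, 0.0312]
eef_rot: [3.141, 0.542, 2.999]
force: [-3.5, 0.1, 2.3]
grip_width: 0.0702
grip_force: 1.2
t 18.45 riser x,y,z [-0.0357  0.0013  0.0312] tilt 31.1 F riser [-3.49 -0.39  2.3 ] q [ 0.147  0.436  1.979 -0.634  0.25  -0.702] v 0.068
d [-0.0043  0.0002  0.0039] rv [ 0.0002  0.0011 -0.0003]
riser x in tool [-0.857  0.     0.516]
time_s: 18.65
ee_pos: [0.5665, 0.0828, 0.0312]
eef_rot: [3.141, 0.542, 2.999]
force: [-1.8, 0.1, 1.4]
grip_width: 0.0703
grip_force: 1.1
t 18.65 riser x,y,z [-0.032   0.0013  0.0312] tilt 31.1 F riser [-1.79 -0.13  1.36] q [ 0.144  0.441  1.969 -0.622  0.253 -0.717] v 0.075
d [-0.0011  0.0002  0.0021] rv [ 0.0001  0.0009 -0.0002]
riser x in tool [-0.857  0.     0.516]
```

```bash
for i in 1; do :; done; echo '{"x": [-0.034, -0.034], "y": [0, 0], "z": [0.02, 0.02], "wx": [0, 0], "wy": [0, 0], "wz": [0, 0]}' | python3 shift.py|grep -E "force: \[|ee_pos"; echo '{"x": [-0.034], "y": [0], "z": [0.02], "wx": [0], "wy": [0], "wz": [0]}' | python3 shift.py |grep -E "force: \[|ee_pos"; echo '{"x": [-0.034], "y": [0], "z": [0.02], "wx": [0], "wy": [0], "wz": [0]}' | python3 shift.py |grep -E "force: \[|ee_pos"; python3 g.py -.0 0.0015 .030 31
```

```text
ee_pos: [0.5704, 0.0823, 0.0312]
force: [-1.8, -0.1, 0.6]
ee_pos: [0.5724, 0.082, 0.0312]
force: [-2.0, -0.1, 0.9]
ee_pos: [0.5743, 0.0817, 0.0313]
force: [-2.1, 1.5, -0.1]
t 19.05 riser x,y,z [-0.0241  0.0013  0.0313] tilt 31.1 F riser [-2.25  1.2  -0.07] q [ 0.14   0.453  1.949 -0.597  0.258 -0.746] v 0.073
d [-0.02    0.0002  0.0135] rv [ 0.0002  0.001  -0.0003]
riser x in tool [-0.857  0.     0.516]
```

To row units: -0.0017 m is -0.034, 0.001 m is 0.02.

```bash
echo '{"x": [-0.034], "y": [0], "z": [0.02], "wx": [0], "wy": [0], "wz": [0]}' | python3 shift.py |grep -E "force: \[|ee_pos"; echo '{"x": [-0.034], "y": [0], "z": [0.02], "wx": [0], "wy": [0], "wz": [0]}' | python3 shift.py |grep -E "force: \[|ee_pos"; echo '{"x": [-0.034], "y": [0], "z": [0.02], "wx": [0], "wy": [0], "wz": [0]}' | python3 shift.py |grep -E "force: \[|ee_pos"
```

```text
ee_pos: [0.5763, 0.0814, 0.0313]
force: [-1.3, -0.6, 0.8]
ee_pos: [0.5782, 0.0811, 0.0313]
force: [-2.2, -0.1, 0.0]
ee_pos: [0.5802, 0.0809, 0.0313]
force: [-1.4, 0.8, 1.2]
```

```bash
python3 g.py 0 0.0015 .03 31
```

```text
t 19.35 riser x,y,z [-0.0182  0.0013  0.0313] tilt 31.1 F riser [-1.47  0.61  1.2 ] q [ 0.136  0.462  1.934 -0.579  0.261 -0.767] v 0.07
d [-0.0149  0.0002  0.0105] rv [ 0.0002  0.0009 -0.0003]
riser x in tool [-0.857  0.     0.516]
```

```bash
echo '{"x": [-0.034], "y": [0], "z": [0.02], "wx": [0], "wy": [0], "wz": [0]}' | python3 shift.py |grep -E "force: \[|ee_pos"; echo '{"x": [-0.034], "y": [0], "z": [0.02], "wx": [0], "wy": [0], "wz": [0]}' | python3 shift.py |grep -E "force: \[|ee_pos"; echo '{"x": [-0.034], "y": [0], "z": [0.02], "wx": [0], "wy": [0], "wz": [0]}' | python3 shift.py |grep -E "force: \[|ee_pos"
```

```text
ee_pos: [0.5821, 0.0806, 0.0313]
force: [-1.6, 0.7, 0.1]
ee_pos: [0.5841, 0.0803, 0.0314]
force: [-2.2, 0.5, -0.1]
ee_pos: [0.5861, 0.08, 0.0314]
force: [-0.6, -0.5, 0.3]
```

To row units: -0.0017 m is -0.034, 0.001 m is 0.02.

```bash
echo '{"x": [-0.034], "y": [0], "z": [0.02], "wx": [0], "wy": [0], "wz": [0]}' | python3 shift.py |grep -E "force: \[|ee_pos"; echo '{"x": [-0.034], "y": [0], "z": [0.02], "wx": [0], "wy": [0], "wz": [0]}' | python3 shift.py |grep -E "force: \[|ee_pos"; echo '{"x": [-0.034], "y": [0], "z": [0.02], "wx": [0], "wy": [0], "wz": [0]}' | python3 shift.py |grep -E "force: \[|ee_pos"
```

```text
ee_pos: [0.588, 0.0797, 0.0314]
force: [-2.3, -0.1, -0.2]
ee_pos: [0.5899, 0.0795, 0.0314]
force: [-1.3, 0.5, -0.5]
ee_pos: [0.5919, 0.0792, 0.0314]
force: [-1.5, 0.7, 0.0]
```

```bash
echo '{"x": [-0.034], "y": [0], "z": [0.02], "wx": [0], "wy": [0], "wz": [0]}' | python3 shift.py |grep -E "force: \[|ee_pos"; echo '{"x": [-0.034], "y": [0], "z": [0.02], "wx": [0], "wy": [0], "wz": [0]}' | python3 shift.py |grep -E "force: \[|ee_pos"; echo '{"x": [-0.034], "y": [0], "z": [0.02], "wx": [0], "wy": [0], "wz": [0]}' | python3 shift.py |grep -E "force: \[|ee_pos"; python3 g.py 0 .0015 .03 31
```

```text
ee_pos: [0.5939, 0.0789, 0.0315]
force: [-1.7, 0.1, -0.8]
ee_pos: [0.5958, 0.0786, 0.0315]
force: [-1.0, 0.1, -0.5]
ee_pos: [0.5978, 0.0784, 0.0315]
force: [-1.4, 0.5, -0.9]
t 20.25 riser x,y,z [-0.0004  0.0013  0.0315] tilt 31.1 F riser [-1.43  0.31 -0.92] q [ 0.126  0.488  1.889 -0.528  0.274 -0.828] v 0.063
d [0.0004 0.0002 0.0015] rv [ 0.0002  0.001  -0.0002]
riser x in tool [-0.857  0.     0.516]
```

No buffer yet at about +18 mm. Joint 4 has room now, so I'll back off slightly and increase the tilt to about 36 degrees to keep clear of the deck edge.

```bash
echo '{"x": [0.07, 0, 0, 0, 0.02, 0, 0], "y": [0, 0, 0, 0, 0, 0, 0], "z": [-0.04, 0, 0, 0, 0.034, 0, 0], "wx": [0, 0, 0, 0, 0, 0, 0], "wy": [0, -0.03, -0.03, -0.03, 0, 0, 0], "wz": [0, 0, 0, 0, 0, 0, 0]}' | python3 shift.py|grep -E "force: \[|ee_pos"; python3 g.py 0 .0013 .0295 36
```

```text
ee_pos: [0.5944, 0.0788, 0.0301]
force: [0.4, 0.0, 0.2]
t 20.95 riser x,y,z [-0.0038  0.0012  0.0301] tilt 36.2 F riser [0.38 0.09 0.16] q [ 0.139  0.484  1.947 -1.041  0.191 -0.315] v 0.02
d [-0.0027  0.      0.0028] rv [0.     0.0039 0.0053]
riser x in tool [-0.807 -0.004  0.591]
```

```bash
echo '{"x": [0, 0, 0], "y": [0, 0, 0], "z": [0, 0, 0], "wx": [0, 0, 0], "wy": [0.02, 0.015, 0], "wz": [0, 0, 0]}' | python3 shift.py|grep -E "force: \[|ee_pos"; python3 g.py 0 .0013 .0295 34
```

```text
ee_pos: [0.5946, 0.0788, 0.0303]
force: [0.2, -0.5, -0.6]
t 21.25 riser x,y,z [-0.0037  0.0013  0.0303] tilt 34.2 F riser [ 0.25 -0.52 -0.61] q [ 0.134  0.484  1.928 -0.802  0.215 -0.553] v 0.131
d [-0.0026  0.      0.0027] rv [0.0002 0.0038 0.0029]
riser x in tool [-0.827 -0.003  0.562]
```

```bash
echo '{"x": [-0.034], "y": [0], "z": [0.022], "wx": [0], "wy": [0], "wz": [0]}' | python3 shift.py |grep -E "force: \[|ee_pos"; echo '{"x": [-0.034], "y": [0], "z": [0.022], "wx": [0], "wy": [0], "wz": [0]}' | python3 shift.py |grep -E "force: \[|ee_pos"; echo '{"x": [-0.034], "y": [0], "z": [0.022], "wx": [0], "wy": [0], "wz": [0]}' | python3 shift.py |grep -E "force: \[|ee_pos"; python3 g.py 0 .0015 .03 31
```

```text
ee_pos: [0.5961, 0.0785, 0.0299]
force: [-0.4, -0.6, -0.1]
ee_pos: [0.5981, 0.0783, 0.0299]
force: [-2.5, -0.6, 0.5]
ee_pos: [0.6, 0.078, 0.0298]
force: [-2.8, 0.2, 1.5]
t 21.55 riser x,y,z [0.0019 0.0013 0.0298] tilt 34.2 F riser [-2.85 -0.19  1.46] q [ 0.131  0.493  1.913 -0.777  0.218 -0.579] v 0.103
d [ 0.0014  0.0002 -0.0012] rv [0.0001 0.0552 0.0005]
riser x in tool [-0.827 -0.     0.562]
```

Force is starting to rise. I'll take 1.5 mm steps.

To row units: -0.0012 m is -0.024, 0.0008 m is 0.016.

```bash
echo '{"x": [-0.024], "y": [0], "z": [0.016], "wx": [0], "wy": [0], "wz": [0]}' | python3 shift.py |grep -E "force: \[|ee_pos"; echo '{"x": [-0.024], "y": [0], "z": [0.016], "wx": [0], "wy": [0], "wz": [0]}' | python3 shift.py |grep -E "force: \[|ee_pos"
```

```text
ee_pos: [0.6014, 0.0778, 0.0298]
force: [-4.9, 0.8, 1.3]
ee_pos: [0.6028, 0.0776, 0.0298]
force: [-5.2, 2.7, 1.6]
```

Run:
```python
from h import *
f=[]
for i in range(6):
    c=cams.camera("wrist");f.append(ctrl.get_obs()["force"])
print(np.round(f,1),np.mean(f,0),ctrl.get_obs()["ee_pos"])
```

```text
[[-4.4  1.1  1. ]
 [-3.8  2.2  0.9]
 [-3.4  1.1  0.5]
 [-3.6  1.4  0.3]
 [-3.5  1.6 -0. ]
 [-3.2  1.4  0.1]] [-3.6348474   1.44878518  0.46360858] [0.60279146 0.07764391 0.02989878]
```

Moving force is about 5.4 N, with about 1.6 N friction, so the buffer is pressed about 5 mm. I'll draw back gently and look.

```bash
echo '{"x": [0.016, 0.016, 0.016, 0.016, 0.024, 0.024, 0.05, 0.16, 0.32, 0.5], "y": [0, 0, 0, 0, 0, 0, 0, 0, 0, 0], "z": [-0.012, -0.012, -0.012, -0.012, -0.016, -0.016, -0.034, -0.112, -0.22, -0.34], "wx": [0, 0, 0, 0, 0, 0, 0, 0, 0, 0], "wy": [0, 0, 0, 0, 0, 0, 0, 0, 0, 0], "wz": [0, 0, 0, 0, 0, 0, 0, 0, 0, 0]}' | python3 shift.py
echo '{"x": [0.5, 0, 0, 0, 0, 0, 0], "y": [0, 0, 0, 0, 0, 0, 0], "z": [-0.34, -0.6, -0.8, -0.8, -0.4, 0, 0], "wx": [0, 0, 0, 0, 0, 0, 0], "wy": [0, 0.1, 0.14, 0.14, 0.14, 0.076, 0], "wz": [0, 0, 0, 0, 0, 0, 0]}' | python3 shift.py
python3 - <<'E'
from h import *;import pickle
c=cams.camera("top");t=cv2.resize(c["pixels"][150:300,255:375],None,fx=4,fy=4,interpolation=cv2.INTER_CUBIC)
s=cams.camera("side")["pixels"];s=cv2.resize(s[190:350,235:325],None,fx=3.75,fy=3.75)
w=np.zeros((600,800,3),np.uint8);w[:,:480]=t;w[:,480:800]=s[:600,:320];cv2.imwrite("pics/f.png",w)
E
```

```text
time_s: 23.05
ee_pos: [0.5345, 0.0874, 0.0318]
eef_rot: [3.138, 0.594, 2.995]
force: [4.6, -4.6, 2.5]
grip_width: 0.0698
grip_force: 0.0
time_s: 23.75
ee_pos: [0.478, 0.0837, 0.1058]
eef_rot: [-3.097, 0.204, 2.97]
force: [-0.6, 0.2, 0.1]
grip_width: 0.0701
grip_force: 0.0
```

View pics/f.png

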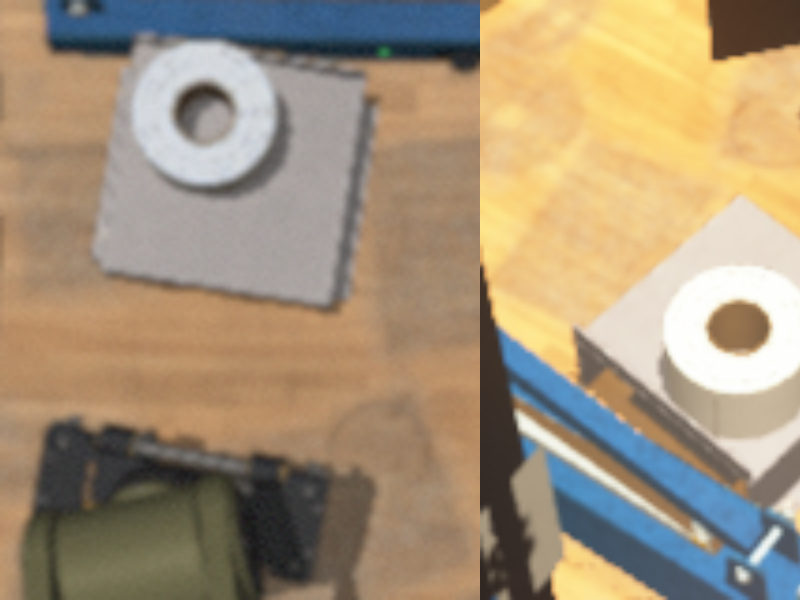

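The riser, label roll and other items haven't moved, and the carton is fully under the deck with the gripper clear. Handing in.

To row units: -0.03 m is -0.6.

```bash
echo '{"x": [0, 0, 0, 0], "y": [0, 0, 0, 0], "z": [-0.6, 0, 0, 0], "wx": [0, 0, 0, 0], "wy": [0, 0, 0, 0], "wz": [0, 0, 0, 0]}' | python3 shift.py; python3 -c "
from station import ctrl, cams, order
print(order.hand_in())"
```

```text
time_s: 24.25
ee_pos: [0.4706, 0.0861, 0.1331]
eef_rot: [-3.096, 0.202, 2.971]
force: [-0.3, -0.9, 0.3]
grip_width: 0.0701
grip_force: 0.0
the job is handed in; nothing more can be done
None
```

I pushed the carton square into the bay until the buffer gave about 5 mm (about 5.4 N push), drew back to leave it resting there, and handed in at 24 s; the 5 mm comes from force readings because the deck hides the buffer, and joint 4 briefly read -1.041 against its -1.04 limit.

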